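Wind down the slide press and lock its nut with the cross pin

ROBOT

A 6-joint arm with a two-finger parallel gripper is mounted at the origin on a cart in front of the work surface, level with it; the furniture and walls round the work are solid. World frame = base frame: x ahead of the robot, y to its left, z up, the work surface at z = 0. Lengths are in m, angles in degrees, forces in N, time in s.
With the tool pointing down it reaches from about 0.35 to 0.875 m from the base axis. Payload 4.2 kg.
Tool frame: the origin (TCP) lies midway between the tips of the shut fingers; the grasp point (between the pads) lies 19 mm behind it; z points along the fingers, y is the line along which they close (so a half turn about z gives the same grasp; the last joint's range is limited). The gripper opens to 87 mm and grips with 3 to 60 N. Pads are 19 mm wide; open, the fingers measure 117 mm over their backs; the gripper's body (75 mm by 190 mm) begins 51 mm behind the grasp point.
Start: joints at [-52.735, 22.042, 0.453, 0, -68.411, -14.817], TCP at [0.239, -0.578, 0.223] pointing down, gripper open.
Joint ranges: [-179.83, 179.83], [-69.29, 118.12], [-61.27, 80.66], [-181.25, 117.63], [-171.15, -9.14], [-177.46, 177.46]. Speed limits (degrees/s): [159.86, 159.86, 180, 180, 180, 180].

INTERFACE

Orientations are given as [roll, pitch, yaw] about the fixed x, y, z axes, in that order (R = Rz(yaw) Ry(pitch) Rx(roll)).
In Python, from workcell import env gives the robot as it stands. The module is installed in compiled form; this text tells all that it offers. Calls block until the motion is done:
- env.goto(position, orientation): joint-space move of the TCP to a pose.
- env.move_straight(position, rotation=None, rate=0.15, force_limit=None): straight line of the TCP; rotation=None keeps the orientation; rate is the mean speed in m/s. With force_limit (N) it stops when the force on the tool has changed by that much, and returns True; else False.
- env.set_joints(angles): joint-space move.
- env.gripper_to(opening, grasp_force=None): opening from 0.0 (shut) to 1.0 (fully open); grasp_force is the grip in N (None keeps the last); returns when the fingers have stopped.
- env.dwell(seconds).
- env.inverse_kinematics(position, orientation): joint angles nearest the present ones, or None.
- env.read_state(): the state.
- env.grab_frame(name): name is "scene" or "side" or "wrist"; returns a dict with "image" (384x512x3 uint8, blue, green, red), "fx", "fy", "cx", "cy" (pixels), "position" and "orientation" of the camera in the world. Camera axes: x right, y up, looking along -z (the intrinsics and any distortion apply to the point x, -y, -z); pixel columns grow to the right and rows downward; lengths in m; the calibration is good to about 2 mm. A picture is of the moment at which its call begins. There is no depth.
A pose or a line that the arm cannot do raises env.Unreachable and nothing moves.
- env.close_job(): hands the job in; it is judged then, once.
Trained networks look in a picture, given as the dict that the camera call returned (one of the last four; its "shot" number tells which), for a name from the list of things; names that differ only in an ending like _2 or _b are one class to them, and where a whole thing is asked for, a point or a joint stands for the part that bears it (a point fixed in the world has none). Each returns a list of dicts, best first, with "score" (0 to 1); they miss things now and then, are a little off and sometimes report something else, mostly with a low value. They report only what shows in the picture. A call takes as long as a camera call. They do not tell look-alikes from the thing itself.
- env.search_frame(picture, thing): "xyz" ([x, y, z] in m, in world coordinates, good to about 4 mm: the middle of the surface that is visible of it).
- env.trace(picture, thing): "mask" (384x512 bool, what is visible of it).
The state is a dict: "clock": time; "joint_positions": joint angles; "qvel": joint speeds; "joint_torque": joint torques, N m; "position": TCP position; "tool_rot": TCP orientation; "force": force on the tool from outside, world axes, zero at the start; "wrist_torque": the same for the moment, N m; "opening": opening from 0.0 (shut) to 1.0 (fully open); "finger_force": force on a finger pad.
Only numpy, scipy, OpenCV 4.12 (cv2) and the standard library are available. Lean on these libraries where they do the work, as an engineer would, in place of code of your own. Each camera call takes 0.05 s, during which the arm holds its last target. There are 200 camera calls.

TASK

Turn the slide press's crank clockwise to wind the nut down its threaded stud, whole turns, until the hole through the nut lines up in height and direction with the cross hole in the stud. Then take the thin lock pin and push it through nut and stud from the side opposite the crank arm, until its nose stands well out of the far face and its grip is close to the nut, and let go. Leave the thick pin, the petri dish, the slide pack and the dropper bottle where they are.

Things in the scene. Friction and masses are not known exactly. Their poses are not given: they have to be found in the camera images.
- nut (a joint): turn of the crank nut, rad: 0 = its hole lined up with the stud's in height and direction; positive is counter-clockwise from above, each turn raises it 10 mm. Starts 1.1 to 2.1 turns up; can overrun to -1.2 (0 is no stop). Stays where left; turns with 0.08 N m (1.4 N at the handle). The pin fits within about 0.1 rad of 0; half a turn off, the holes differ 5 mm in height and block it.
- crank_grip (a point): centre of the black upright crank handle, a freely spinning round sleeve 16 mm across, 49 mm tall, 58 mm from the stud's axis. At nut angle q it lies in direction q (counter-clockwise from above) from stud_hole's +x axis, its centre 5.5 mm below stud_hole plus 10 mm per turn of q; lined up it stands at +x, 62.5 mm above the bench. The flat crank arm's top is 26.5 mm below this point.
- stud_hole (a point): middle of the 12 mm cross hole in the fixed threaded stud, on its axis, 68 mm above the bench; x axis level along the hole, away from the robot (a dark slot across the stud's top shows the line), z up. The pin enters along +x from the -x face. Stud 22 mm across, top 36 mm above this point. Lined up, the nut's top is 12 mm above and the crank arm's top 32 mm below this point.
- press: slide press fixed to the bench: 150 x 130 mm base plate, origin under the stud's axis, axes as stud_hole; a 100 x 112 mm pressing plate goes down with the nut onto two stacks of glass slides. The square steel nut round the stud is 36 mm wide (lined up, its faces are 18 mm either side of the axis) with a 12 x 12 mm hole right through it.
- thin_pin_center (a point): middle of the black grip of the thin lock pin (loose, about 80 g), half-way up (17 mm above its underside). Grip 30 mm long (x), 20 mm wide (y), 34 mm high (z), standing on the bench. The round steel shank, 8 mm across, points along +x from the grip's front face, 56 mm long with a slightly tapered nose; its axis is 1 mm above this point.
- thin_pin_nose (a point): tip of the thin pin's shank, on its axis, 71 mm along +x and 1 mm above thin_pin_center
- thick_pin_center (a point): middle of the grip of the thick pin, of the same shape as the thin one but with a shank 16 mm in diameter, too thick for the hole; not needed
- petri: closed clear petri dish, 60 mm across, 15 mm high, a bystander; origin at the centre of its underside
- slide_pack: small pale carton of slides, 31 x 82 x 29 mm, a bystander; origin at the centre of its underside
- stain_bottle: brown dropper bottle, 38 mm across, 116 mm tall, a bystander; origin at the centre of its underside
Things that resemble listed ones, but are neither listed nor needed, are in the scene too. There is more than one size of the press; the job needs the largest.

How it is judged:
By the outcome, as a careful person would: the job done as asked, in the order asked, and still so for the second after the job is handed in, with the robot touching nothing.
It also fails if it takes over 72 s, if anything falls off the work surface, if the arm or the gripper's body presses on something with over 40 N, if the wrist force passes 120 N, or if a joint passes its speed limit or range.

## Working session

There is one attempt and no reset: what is moved stays moved. The work goes in short steps, each a Python script; the robot and the scene stay as the last script left them, time stands still between calls to the robot, and variables do not carry over. Pictures are saved under pics/ and viewed, at most 13 in all, crops included, and the job is handed in when it is done.

```bash
mkdir -p pics
cat > h.py <<'E'
import numpy as np, cv2
from scipy.spatial.transform import Rotation as R
from workcell import env
def cam(f):
    o=np.array(f["orientation"],float)
    Rm=o if o.shape==(3,3) else R.from_euler('xyz',o,degrees=True).as_matrix()
    return Rm,np.array(f["position"],float)
def proj(f,p):
    Rm,t=cam(f); c=(np.atleast_2d(p)-t)@Rm
    return np.c_[f["fx"]*c[:,0]/-c[:,2]+f["cx"], f["fy"]*-c[:,1]/-c[:,2]+f["cy"]]
def ray(f,u,v,z):
    Rm,t=cam(f); d=Rm@np.array([(u-f["cx"])/f["fx"],-(v-f["cy"])/f["fy"],-1.]); return t+d*(z-t[2])/d[2]
E
python3 - <<'E'
from h import *
ims=[]
for n in ("scene","side"):
    f=env.grab_frame(n); ims.append(f["image"]); print(n,[k for k in f], f["fx"],f["position"],f["orientation"])
    for th in ("press","crank_grip","nut","thin_pin_center","thick_pin_center","petri","slide_pack","stain_bottle"):
        print(th,[(np.round(d["xyz"],3).tolist(),round(d["score"],2),proj(f,d["xyz"]).round()[0].tolist()) for d in env.search_frame(f,th)[:5]])
    cv2.imwrite(f"pics/{n}0.png",cv2.resize(f["image"],(800,600),interpolation=cv2.INTER_CUBIC))
print(env.read_state())
E
```

```text
scene ['image', 'fx', 'fy', 'cx', 'cy', 'position', 'orientation', 'shot'] 368.30270087986 [-0.18842487  0.50050941  0.59838012] [  58.90775502   -1.08494038 -125.71317571]
press [([0.323, 0.079, 0.023], 0.89, [271.0, 255.0]), ([0.524, 0.24, 0.019], 0.88, [171.0, 236.0]), ([0.529, 0.048, 0.04], 0.81, [234.0, 204.0])]
crank_grip [([0.334, 0.075, 0.038], 0.9, [269.0, 247.0]), ([0.52, 0.236, 0.046], 0.78, [172.0, 228.0]), ([0.538, 0.049, 0.074], 0.59, [232.0, 193.0]), ([0.516, -0.148, 0.02], 0.43, [291.0, 192.0]), ([0.656, -0.149, 0.047], 0.31, [264.0, 166.0])]
nut [([0.539, 0.049, 0.069], 0.92, [232.0, 194.0]), ([0.331, 0.074, 0.042], 0.88, [270.0, 246.0]), ([0.524, 0.234, 0.043], 0.54, [172.0, 228.0])]
thin_pin_center [([0.517, -0.152, 0.023], 0.5, [292.0, 191.0])]
thick_pin_center [([0.513, -0.245, 0.02], 0.46, [315.0, 183.0])]
petri [([0.37, 0.219, 0.014], 0.85, [208.0, 270.0]), ([0.54, 0.051, 0.07], 0.58, [231.0, 194.0])]
slide_pack [([0.651, 0.275, 0.022], 0.61, [139.0, 215.0])]
stain_bottle [([0.658, -0.151, 0.048], 0.57, [264.0, 166.0])]
side ['image', 'fx', 'fy', 'cx', 'cy', 'p
[... 916 characters left out ...]
59.0])]
{'clock': 0.9, 'joint_positions': array([-5.27349312e+01,  2.20406741e+01,  4.53284276e-01,  1.35725057e-03,
       -6.84128828e+01, -1.48176883e+01]), 'qvel': array([-0.06919054,  0.15734502, -0.0304512 , -0.03824751,  0.0076544 ,
        0.05438116]), 'joint_torque': array([ 1.55076368e-04, -3.90456498e+01,  1.87621611e+01,  4.22433391e+00,
        1.55549002e-02, -3.31364572e-05]), 'position': array([ 0.23866457, -0.5776124 ,  0.2225687 ]), 'tool_rot': array([-1.79999941e+02, -1.28981259e-03, -1.57552120e+02]), 'force': array([-0.09753617,  1.01891557,  0.80270641]), 'wrist_torque': array([ 0.00244987, -0.03856046,  0.01317155]), 'finger_force': 0.0, 'opening': 0.9993354764679853}
```

View pics/scene0.png

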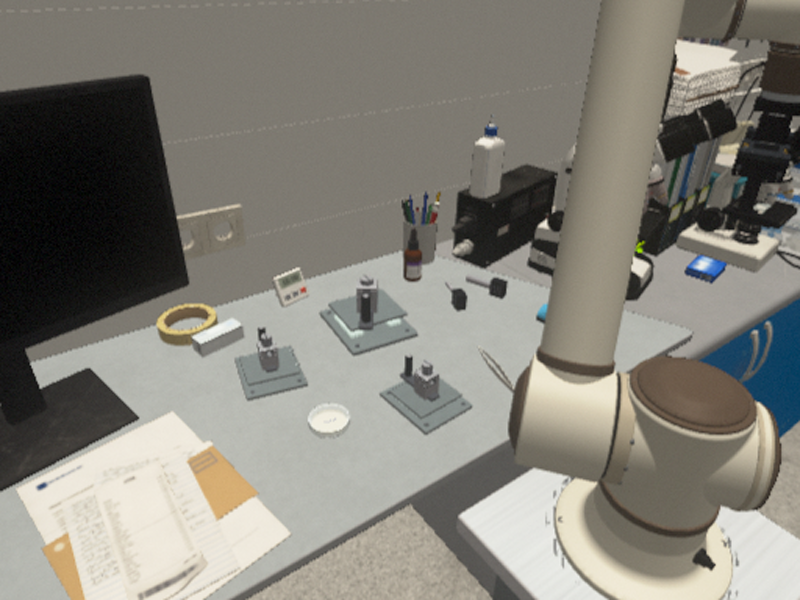

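View pics/side0.png

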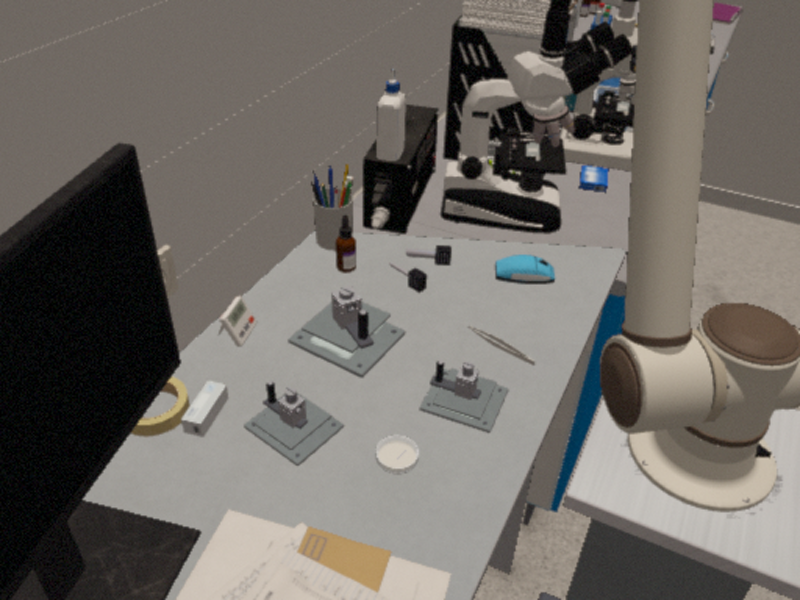

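Presses (scene px): (271,255) and (171,236) are smaller, (232,204) with glass stacks is the largest. Pins: (292,191) has the thin shank, (315,183) the thick one. I'll check both with a wrist close-up.

Run:
```python
from h import *
env.goto([0.48,-0.05,0.36],[180,0,-90])
f=env.grab_frame("wrist"); print(f["position"],f["orientation"],env.read_state()["joint_positions"].round(1))
for th in ("press","crank_grip","nut","thin_pin_center","thin_pin_nose","stud_hole"):
    try: print(th,[(np.round(d["xyz"],3).tolist(),round(d["score"],2),proj(f,d["xyz"]).round()[0].tolist()) for d in env.search_frame(f,th)[:4]])
    except Exception as e: print(th,e)
cv2.imwrite("pics/w1.png",cv2.resize(f["image"],(800,600),interpolation=cv2.INTER_CUBIC))
print(env.read_state()["clock"])
import pickle; pickle.dump(f,open("w1.pkl","wb"))
```

```text
[ 0.47931024 -0.11708781  0.52196133] [-1.42762963e+01 -4.83442676e-02  1.79971251e+02] [ 13.3   3.8  -4.1   0.  -82.1 -13.4]
press [([0.542, 0.201, 0.015], 0.86, [222.0, 286.0]), ([0.347, 0.046, 0.021], 0.81, [333.0, 208.0]), ([0.552, 0.013, 0.041], 0.71, [211.0, 192.0]), ([0.532, -0.163, 0.03], 0.2, [221.0, 78.0])]
crank_grip [([0.368, 0.064, 0.024], 0.62, [320.0, 218.0]), ([0.544, 0.034, 0.069], 0.58, [214.0, 210.0]), ([0.558, 0.221, 0.025], 0.52, [213.0, 299.0])]
nut [([0.542, 0.032, 0.069], 0.82, [215.0, 208.0]), ([0.369, 0.064, 0.022], 0.73, [320.0, 218.0]), ([0.564, 0.218, 0.028], 0.54, [210.0, 298.0])]
thin_pin_center [([0.53, -0.164, 0.029], 0.55, [223.0, 78.0])]
thin_pin_nose [([0.53, -0.166, 0.036], 0.68, [222.0, 76.0])]
stud_hole [([0.348, 0.049, 0.024], 0.93, [332.0, 210.0]), ([0.543, 0.201, 0.017], 0.74, [222.0, 287.0]), ([0.55, 0.011, 0.04], 0.71, [212.0, 191.0])]
3.3833
```

View pics/w1.png

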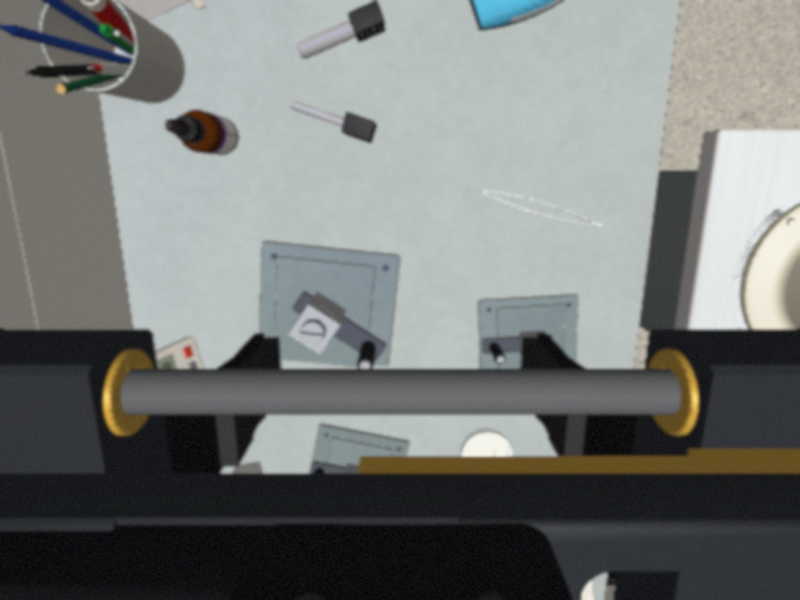

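The wrist view shows the large press at (212,191 px) with a square nut and a "D"-like slotted stud top, crank handle at lower right (235,225). The thin-shank pin is at (228,80) and the thick pin at (235,13). Moving in on the press.

Run:
```python
from h import *
import pickle
env.goto([0.56,0.045,0.28],[180,0,-90])
f=env.grab_frame("wrist"); pickle.dump(f,open("w2.pkl","wb")); print(f["position"],f["orientation"],f["fx"],f["cx"],f["cy"])
m=env.trace(f,"press"); print([(d["score"],d["mask"].sum()) for d in m])
for th in ("crank_grip","nut"):
    print(th,[(np.round(d["xyz"],3).tolist(),round(d["score"],2),proj(f,d["xyz"]).round()[0].tolist()) for d in env.search_frame(f,th)[:3]])
cv2.imwrite("pics/w2.png",cv2.resize(f["image"][80:280,130:380],(800,640),interpolation=cv2.INTER_CUBIC)[:600])
print(env.read_state()["clock"])
```

```text
[ 0.55965891 -0.021274    0.44212654] [-1.42379233e+01 -4.59481928e-02 -1.79919629e+02] 306.43753215779503 256.0729351462535 187.40289254924457
[(0.7, np.int64(5132)), (0.66, np.int64(9758)), (0.6, np.int64(1942))]
crank_grip [([0.349, 0.063, 0.042], 0.97, [414.0, 175.0]), ([0.543, 0.224, 0.032], 0.78, [267.0, 279.0]), ([0.544, 0.04, 0.093], 0.74, [270.0, 165.0])]
nut [([0.551, 0.219, 0.036], 0.77, [261.0, 277.0]), ([0.546, 0.04, 0.087], 0.72, [267.0, 164.0]), ([0.346, 0.066, 0.039], 0.65, [414.0, 177.0])]
4.225
```

View pics/w2.png

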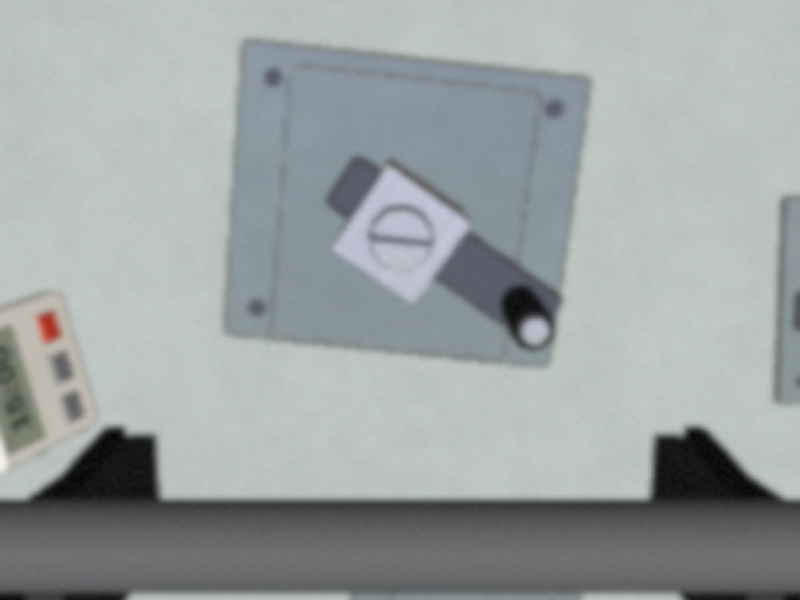

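Run:
```python
from h import *
import pickle
f=pickle.load(open("w2.pkl","rb"))
px=lambda u,v:(u/3.2+130,v/3.2+80)
s=ray(f,*px(401,239),0.104)
a,b=ray(f,*px(370,237.5),.104),ray(f,*px(433,241.5),.104)
print("stud",s,"slot dir",np.degrees(np.arctan2(*(a-b)[1::-1])))
C=[ray(f,*px(*c),.008) for c in((244,40),(590,77),(548,366),(225,333))]
print(np.round(C,4),np.mean(C,0))
for i,j in((1,0),(2,3),(2,1),(3,0)): d=C[j]-C[i] if i!=j else 0; print(np.linalg.norm(d),np.degrees(np.arctan2(d[1],d[0])))
for k in(.098,.102,.106):
    h=ray(f,*px(534,329),k); d=h-s; print(k,h,np.hypot(d[0],d[1]),np.degrees(np.arctan2(d[1],d[0])))
```

```text
stud [0.5601627  0.02711467 0.104     ] slot dir -3.575958164129646
[[ 0.6268 -0.0437  0.008 ]
 [ 0.4796 -0.0288  0.008 ]
 [ 0.4927  0.0994  0.008 ]
 [ 0.6404  0.084   0.008 ]] [0.55989758 0.0277124  0.008     ]
0.14800483625251423 -5.78212779606166
0.14850791641497813 -5.960247137259543
0.12883556378339628 -95.84611177908941
0.12837543396812573 -96.07055385520975
0.098 [0.51216953 0.06052218 0.098     ] 0.058475685372938305 145.15865674952053
0.102 [0.51272153 0.05957141 0.102     ] 0.05748134016503354 145.62213163458424
0.106 [0.51327353 0.05862064 0.106     ] 0.05649088848730532 146.10189099787078
```

```bash
cat >> h.py <<'E'
S=np.array([.5600,.0274]); YAW=-5.9
def handle(q,c=S,dz=.003,r=.058):
    a=np.radians(q+YAW); return np.array([c[0]+r*np.cos(a),c[1]+r*np.sin(a),.0625+.010*q/360-.019+dz])
E
python3 - <<'E'
from h import *
o=[180,0,-34.5]; p=handle(511.4)
env.gripper_to(.5,15)
env.goto([p[0],p[1],.15],o)
print(env.move_straight(p,rate=.1,force_limit=8))
s0=env.read_state(); b=s0["force"]; env.gripper_to(0,15); s=env.read_state()
print(p,s["position"],s["opening"]*.087,s["force"]-b,s["finger_force"],s["clock"])
for q in (500,485):
    env.move_straight(handle(q),rate=.1); s=env.read_state(); print(q,s["position"]-handle(q),s["force"]-b,s["opening"]*.087,s["clock"])
np.save("b.npy",b)
f=env.grab_frame("side"); cv2.imwrite("pics/s1.png",cv2.resize(f["image"][100:300,120:370],(750,600)))
E
```

```text
False
[0.51220068 0.06025156 0.06070556] [0.51231642 0.06034008 0.06085564] 0.016025597125036553 [0.51987419 1.29996363 2.16932167] 14.993132516392507 7.7167
500 [0.00092514 0.00084322 0.00012695] [1.73892644 2.75593072 1.49200573] 0.015574212885011878 7.9833
485 [0.00093262 0.00053272 0.00012112] [1.46731924 2.48490587 2.40864884] 0.015782607082434254 8.2833
```

View pics/s1.png

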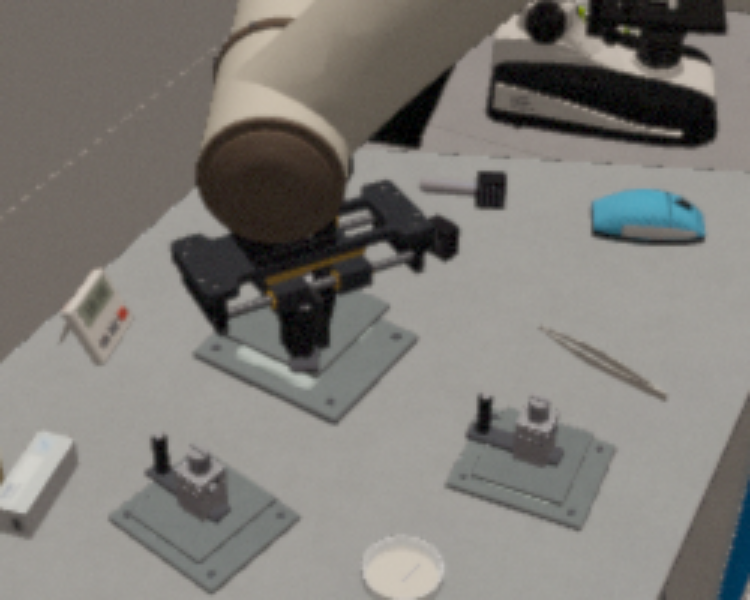

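The side picture shows the gripper holding the handle of the large press (glass at ~(270,370)); it turns with low force. Continuing to q = 0.

Run:
```python
from h import *
b=np.load("b.npy"); c=S.copy(); mx=0
for q in list(range(470,0,-15))+[0]:
    env.move_straight(handle(q,c),rate=.1); s=env.read_state(); F=(s["force"]-b); n=np.hypot(*F[:2]); mx=max(mx,n)
    a=np.radians(q+YAW); u=np.array([np.cos(a),np.sin(a)]); c=c+1.0e-4*u*(F[:2]@u)
    if q%45<15: print(q,F.round(1),(c-S).round(4))
    if n>20: print("stop",q,F); break
env.dwell(.3); s=env.read_state(); e=s["position"][:2]-S
print(mx,s["position"],(s["force"]-b).round(1),np.hypot(*e),np.degrees(np.arctan2(e[1],e[0]))-YAW,s["clock"])
```

```text
455 [2.6 2.7 2.7] [-0.      0.0004]
410 [ 1.3 -0.5  4.2] [0.0001 0.0006]
365 [ 1.3 -1.4  5.2] [0.0004 0.0006]
320 [-0.5 -1.   6.8] [0.0005 0.0005]
275 [-0.4  1.   6.6] [0.0005 0.0008]
230 [-0.4  2.5  6.3] [0.0007 0.0012]
185 [-0.3  2.2  6.6] [0.0008 0.0012]
140 [2.2 1.2 4.8] [0.0008 0.0012]
95 [ 2.6 -1.4  5.6] [0.001  0.0007]
50 [ 1.2 -1.3  5.9] [0.0009 0.0006]
5 [-0.3 -0.8  7.4] [0.0011 0.0006]
0 [ 0.6 -1.3  5.8] [0.0012 0.0006]
4.243093122092346 [0.61783967 0.02150528 0.0465508 ] [1.  0.1 6.7] 0.0581392759859084 0.08079932580314164 18.4833
```

Run:
```python
from h import *
import pickle
env.gripper_to(.5,15); s=env.read_state()["position"]
env.move_straight([s[0],s[1],.15],rate=.15)
env.goto([0.57,0.045,0.28],[180,0,-90])
f=env.grab_frame("wrist"); pickle.dump(f,open("w3.pkl","wb"))
cv2.imwrite("pics/w3.png",cv2.resize(f["image"][80:280,130:380],(800,640),interpolation=cv2.INTER_CUBIC)[:600])
env.goto([0.52,-0.17,0.28],[180,0,-90])
f=env.grab_frame("wrist"); pickle.dump(f,open("w4.pkl","wb"))
cv2.imwrite("pics/w4.png",cv2.resize(f["image"][80:280,130:380],(800,640),interpolation=cv2.INTER_CUBIC)[:600])
print([(np.round(d["xyz"],3).tolist(),round(d["score"],2),proj(f,d["xyz"]).round()[0].tolist()) for d in env.search_frame(f,"thin_pin_center")[:3]])
print(env.read_state()["clock"])
```

```text
[([0.531, -0.164, 0.032], 0.56, [248.0, 164.0])]
22.1167
```

View pics/w3.png

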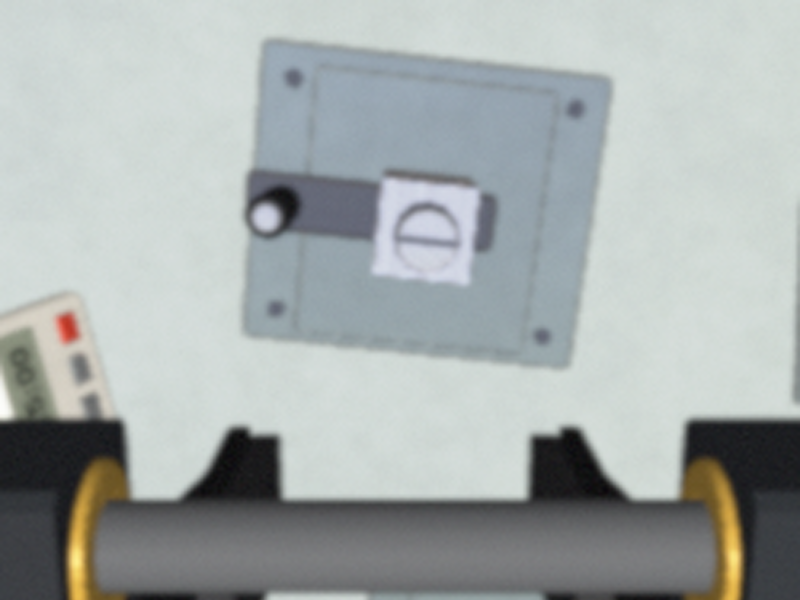

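View pics/w4.png

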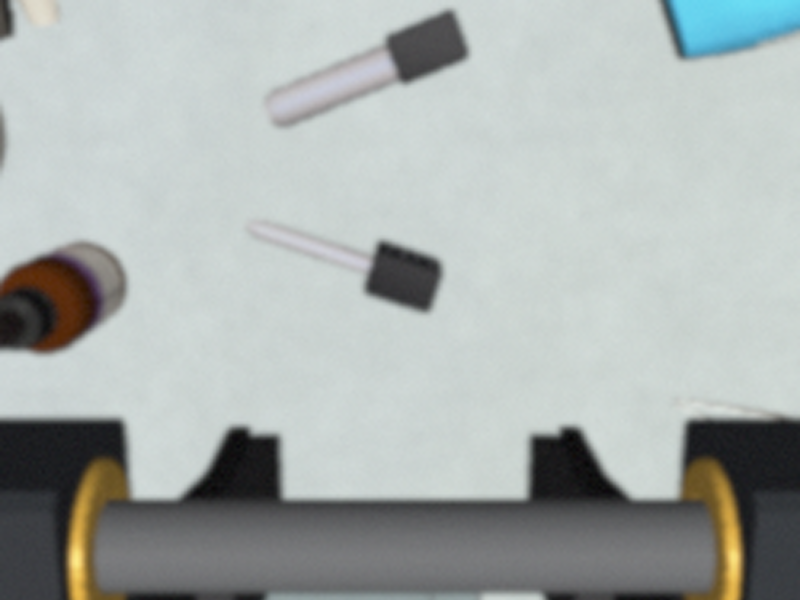

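Run:
```python
from h import *
import pickle
px=lambda u,v:(u/3.2+130,v/3.2+80)
f=pickle.load(open("w3.pkl","rb"))
s=ray(f,*px(427,239),.104);h=ray(f,*px(267,217),.087);d=(h-s); print("stud",s,"handle",h,np.hypot(*d[:2]),np.degrees(np.arctan2(d[1],d[0])))
a,b=ray(f,*px(396,238.5),.104),ray(f,*px(460,242.5),.104); print("slot",np.degrees(np.arctan2(*(a-b)[1::-1])))
N=[ray(f,*px(*c),.080) for c in((383,178),(481,192),(470,285),(373,275))]; print("nut",np.mean(N,0))
for i,j in((1,0),(2,3),(2,1),(3,0)): d=N[j]-N[i]; print(np.linalg.norm(d),np.degrees(np.arctan2(d[1],d[0])))
C=[ray(f,*px(*c),.008) for c in((263,40),(611,77),(568,367),(243,333))]; print("base",np.mean(C,0))
for i,j in((1,0),(2,3),(2,1),(3,0)): d=C[j]-C[i]; print(np.degrees(np.arctan2(d[1],d[0])))
f=pickle.load(open("w4.pkl","rb"))
n=ray(f,*px(250,227),.018);r=ray(f,*px(368,263.5),.018);d=n-r;d/=np.linalg.norm(d)
print("nose",n,"shank len",np.linalg.norm(n-r),"dir",np.degrees(np.arctan2(d[1],d[0])),"grip c",n-.071*d)
print("grip top",ray(f,*px(403,281),.034))
```

```text
stud [0.56028417 0.02679235 0.104     ] handle [0.61754444 0.02133068 0.087     ] 0.05752014958187232 -5.4485743096548225
slot -3.5300173278193157
nut [0.55973846 0.02804012 0.08      ]
0.03613866618100858 -7.978526786288054
0.0364522422425153 -5.9145244320086405
0.034706757745592655 -95.60834428444383
0.03600814577064702 -96.15567826582857
base [0.5602104  0.02758958 0.008     ]
-5.737902203090239
-6.125326352799528
-95.71454533480849
-96.00078188593149
nose [ 0.58593828 -0.18015515  0.018     ] shank len 0.05339709982209522 dir -17.36009487962152 grip c [ 0.51817245 -0.15897045  0.018     ]
grip top [ 0.51967223 -0.15947675  0.034     ]
```

The crank is aligned: nut faces, handle and base all lie at ≈ −5.9°. In w4 the thin pin has its nose at crop (250,227) and grip at (403,281); the thick pin is clear above it. Now to grasp the thin pin.

Run:
```python
from h import *
import pickle
env.gripper_to(.5,30)
c=np.array([.519,-.1592]); o=[180,0,-17.4]
env.goto([*c,.09],o)
print(env.move_straight([*c,.005],rate=.1,force_limit=8))
env.gripper_to(0,30); s=env.read_state(); print(s["position"],s["opening"]*.087,s["finger_force"],s["force"])
env.move_straight([*c,.13],rate=.15)
a=np.radians(YAW); u=np.array([np.cos(a),np.sin(a)])
p=S-.115*u
env.goto([*p,.13],[180,0,YAW])
env.move_straight([*p,.055],rate=.12); env.dwell(.2)
s=env.read_state(); print(s["position"],p,s["tool_rot"],s["opening"]*.087,s["clock"])
f=env.grab_frame("wrist"); g=env.grab_frame("side")
pickle.dump((f,g),open("w5.pkl","wb"))
nose=np.r_[p+.071*u,.068]; print(proj(f,nose),proj(f,np.r_[S,.104]),proj(g,nose))
A=cv2.resize(f["image"][60:300,130:380],(625,600)); cv2.imwrite("pics/w5.png",A)
cv2.imwrite("pics/s5.png",cv2.resize(g["image"][130:290,150:350],(750,600),interpolation=cv2.INTER_CUBIC))
```

```text
False
[ 0.51912297 -0.15921651  0.00525166] 0.019770854522384418 29.90805897396058 [-0.3106394   1.32901004  0.226322  ]
[0.44621086 0.03942049 0.05574484] [0.44560918 0.03922114] [-1.79944501e+02 -9.52540948e-02 -5.90309584e+00] 0.019593893657939006 27.8417
[[257.39488634 100.18181052]] [[257.93504153 -45.18774448]] [[236.71865562 203.47575024]]
```

View pics/w5.png

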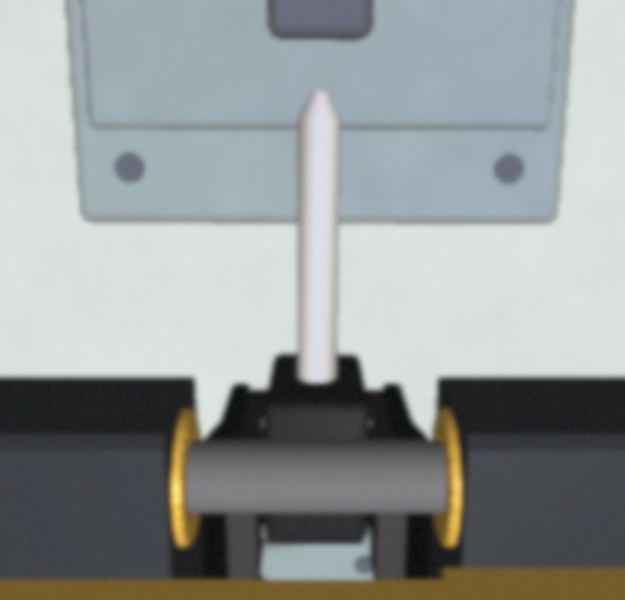

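View pics/s5.png

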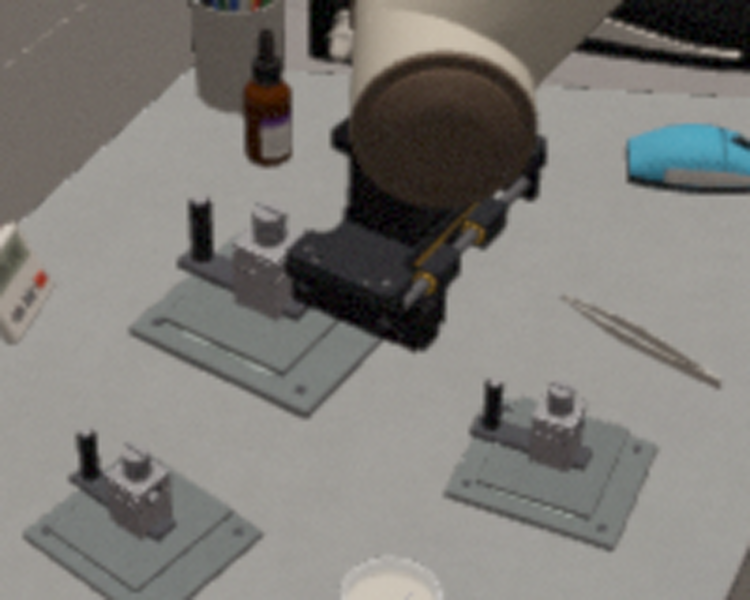

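The wrist view shows the pin straight in the grip, nose at crop (320,92), in line with the crank arm's end (centre 321) and the base's mid line, about 2 mm further forward than nominal. The side view shows the hole side is free. Inserting.

Run:
```python
from h import *
a=np.radians(YAW); u=np.array([np.cos(a),np.sin(a)])
f0=env.read_state()["force"]
for x in (-.09,-.075,-.055,-.037):
    hit=env.move_straight([*(S+x*u),.055],rate=.06,force_limit=8); s=env.read_state()
    print(x,hit,((s["position"][:2]-S)@u).round(4),(s["force"]-f0).round(1),s["opening"]*.087)
    if hit: break
print(s["clock"])
g=env.grab_frame("side"); cv2.imwrite("pics/s6.png",cv2.resize(g["image"][150:260,150:287],(747,600),interpolation=cv2.INTER_CUBIC))
```

```text
-0.09 False -0.0901 [-0.5 -0.1 -0.5] 0.01971993680001792
-0.075 False -0.0747 [ 0.6 -0.1 -0.5] 0.019659843401349044
-0.055 False -0.0549 [ 1.5 -0.1  0.2] 0.020108138188499672
-0.037 False -0.0368 [ 0.2 -0.4 -0.6] 0.019900745210502675
29.8417
```

View pics/s6.png

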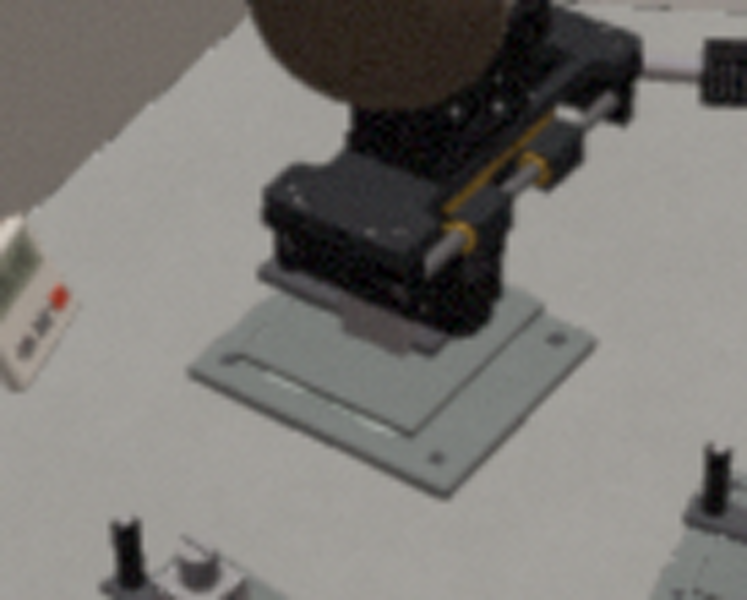

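Run:
```python
from h import *
import pickle
a=np.radians(YAW); u=np.array([np.cos(a),np.sin(a)])
hit=env.move_straight([*(S-.031*u),.055],rate=.03,force_limit=5); s=env.read_state(); print(hit,(s["position"][:2]-S)@u,s["force"])
p=s["position"]
print(env.move_straight([p[0],p[1],p[2]-.0015],rate=.02,force_limit=5))
env.gripper_to(.4,30); env.dwell(.3)
env.move_straight([p[0],p[1],.2],rate=.15)
env.goto([0.56,0.045,0.30],[180,0,-90])
f=env.grab_frame("wrist"); cv2.imwrite("pics/w7.png",cv2.resize(f["image"][80:280,130:380],(800,640),interpolation=cv2.INTER_CUBIC)[:600])
pickle.dump(f,open("w7.pkl","wb")); print(env.read_state()["clock"])
```

```text
True -0.03394769820865091 [-0.32552033 -0.71828193 -1.14132224]
False
33.8083
```

View pics/w7.png

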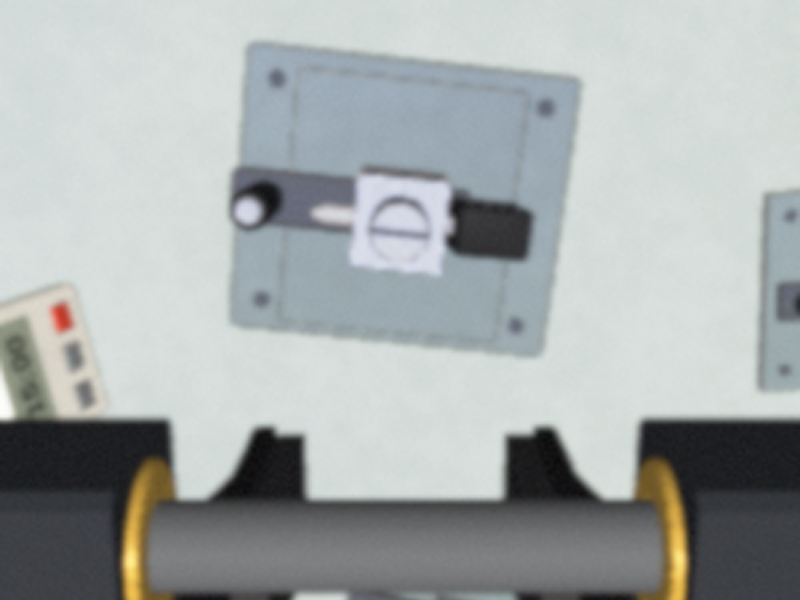

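The picture shows the nose standing out about 16 mm beyond the far face (310–352,214), the grip right beside the nut (450–530,230), and the bystanders in view not moved.

```bash
python3 -c "
from workcell import env
print(env.close_job())"
```

```text
the job is handed in; nothing more can be done
None
```

I wound the large press's nut down about 1.42 turns clockwise to the lined-up position, pushed the thin pin through from the side opposite the crank arm until its nose stood about 16 mm out of the far face with the grip beside the nut, let go, and handed the job in at about 34 s on the robot clock.

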